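# Lay the laser tube in its cradle and hold a window on the sloped seat

### The arm

A 6-joint arm with a two-finger parallel gripper is mounted at the origin on the work surface. World frame = base frame: x ahead of the robot, y to its left, z up, the work surface at z = 0. Lengths are in m, angles in rad, forces in N, time in s.
With the tool pointing down it reaches from about 0.325 to 0.775 m from the base axis. Payload 9.3 kg.
Tool frame: the origin (TCP) lies midway between the tips of the shut fingers; the grasp point (between the pads) lies 19 mm behind it; z points along the fingers, y is the direction in which the jaws open and shut (so a half turn about z gives the same grasp; the last joint's range is limited). The gripper opens to 85 mm and grips with 20 to 120 N. Pads are 22 mm wide; open, the fingers measure 114 mm over their backs; the gripper's body (76 mm by 85 mm) begins 54 mm behind the grasp point. The pads swing forward as they close: fully open they stand 13 mm farther back than shut.
Start: joints at [-1.471, 0.259, 0.021, 1.334, 0, 1.418], TCP at [0.138, -0.533, 0.206] pointing down, gripper open.
Joint ranges: [-3.04, 3.04], [-0.91, 1.82], [-1.04, 1.36], [-1.92, 1.95], [-1.52, 1.45], [-3.14, 3.14]. Speed limits (rad/s): [2.22, 2.22, 2.79, 3.14, 3.14, 3.14].

### API

Orientations are given as a unit quaternion [x, y, z, w].
In Python, from cell import observe, read_camera, finish_job gives the robot as it stands. The module is installed in compiled form; this text tells all that it offers.
- The arm moves only by the tool apply_moves, never from a script. Its argument "series" is a list of rows, each a list of 4 numbers: the shift along the world's x, y, z in mm, then the turn about the world's z in rad. A call has 1 to 12 rows; each row shifts and turns the pose as measured when the row begins; what a row does not reach is not made up. A row lasts 1/12 s, in which the tool goes at most 41.7 mm and 7.16 degrees, less where a joint would pass 70% of its speed; a pose out of reach is approached as far as the arm can. A call with a gripper value outside its range is refused whole. "hand" is the gripper's target within -1 to 1 (shut at 1, half-way at 0, fully open at -1), set as the call begins (left out, the last holds). The fingers move at their own pace and stop on an object; "force" is the grip in N (left out, the last holds). Time passes only in rows, so rows that do not move let the fingers close. It gives the time, the measured TCP pose, the force and the opening at its end, in the units of the state.
- observe(): the state, without advancing time (a new reading comes with each control period).
- read_camera(name): name is "scene" or "top" or "wrist"; returns a dict with "pixels" (420x560x3 uint8, red, green, blue), "camera_matrix" (3x3 intrinsics, pixels), "rvec" (rotation vector, rad) and "tvec" (3), from world to camera coordinates, as OpenCV has them. Camera axes: x right, y down, z forward; pixel columns grow to the right and rows downward; lengths in m; the calibration is good to about 2 mm. The wrist camera is an equidistant fisheye: a pixel r from the principal point sees the ray r / f radians off the axis. A picture is of the moment at which its call begins. There is no depth.
- finish_job(): hands the job in, once; it reports no verdict.
The state is a dict: "clock": time; "qpos": joint angles; "qvel": joint speeds; "effort": joint torques, N m; "ee_pos": TCP position; "tcp_rot": TCP orientation; "wrist_force": force on the tool from outside, world axes, zero at the start; "torque": the same for the moment, N m; "finger_gap": finger opening in m.
Only numpy, scipy, OpenCV 4.12 (cv2) and the standard library are available. Lean on these libraries where they do the work, as an engineer would, in place of code of your own. Each camera call takes 0.05 s, during which the arm holds its last target. There are 200 camera calls.

### The job

Get the laser tube ready for its window: first lay the upright tube on its side in the V cradle, centred along it and either way round, and let go of it. Then pick up the blue window plate by its orange tab and tilt it to match the sloped seat of the stage, centred over the black aperture with its edges parallel to the seat's; press it gently until it sits flush and has pushed the sprung seat in a few millimetres, and finish while still holding it there. Do not knock the tube over onto the bench, and leave the other things on the bench alone.

Things in the scene. Friction and masses are not known exactly. Their poses are not given: they have to be found in the camera images.
- tube: Laser tube, loose, standing upright at the start: a plain grey cylinder 32 mm in diameter and 140 mm long with aluminium ends and a red band near its upper end, about 0.25 kg. Origin at the centre of its lower end face; its z axis runs along the tube to the banded end.
- tube_mid (a point): The middle of the laser tube, on its axis, 70 mm from either end.
- cradle: Fixed cradle for the tube: a black base plate 90 (x) x 140 (y) x 8 mm with two steel V saddles, each 12 mm thick along y, centred at y = -48 and y = +48 mm; the clear gap between them is 84 mm. The saddles reach to 53 mm above the bench and are 60 mm wide along x. The tube lies along the cradle's y axis. Origin at the centre of the underside, on the bench; z is up.
- cradle_seat (a point): Where the middle of the tube lies when it rests in the cradle: on the tube's axis, midway between the saddles, 50 mm above the bench; axes as the cradle.
- window: Window plate, loose, lying on a black rubber pad (100 x 100 x 4 mm): a blue square plate 50 x 50 x 6 mm with a round glass pane, and standing on the middle of its upper side an orange grip tab 24 mm (x) x 12 mm (y), its top 46 mm above the plate's underside; about 0.08 kg. Origin at the centre of the underside; z points to the tab.
- stage: Fixed tilting stage: a black base 100 x 100 x 12 mm with two side cheeks 8 mm thick, centred at y = -46 and +46 mm, 72 mm high, with brass knobs outside them to 62 mm from the middle; it carries the sloped seat. Origin at the centre of the underside, on the bench; z up. The slope faces its -x side.
- seat_face (a point): Centre of the sloped seat's aluminium face (64 x 64 mm, with a black aperture 24 mm across in the middle), about 82 mm above the bench. z is the outward normal of the face, x runs up the slope, y is level. The slope is set anew each time, between 17 and 36 degrees from level, and does not change under a light push. The seat is sprung: pressed along its normal it gives 1 mm for each newton beyond about 1 N, up to 10 mm, then it is solid; this point moves with it.
- mount_a: Bystander, loose, to be left alone: black mirror mount, green-tinted mirror. About 52 mm wide and 82 mm high.
- mount_b: Bystander, loose, to be left alone: black mirror mount, steel mirror. About 52 mm wide and 82 mm high.
- mount_c: Bystander, loose, to be left alone: black mirror mount, amber mirror. About 52 mm wide and 82 mm high.
- diode: Bystander, loose, to be left alone: orange detector box 30 x 40 mm on a round aluminium foot.
- lens_box: Bystander, loose, to be left alone: white lens box 60 x 60 x 26 mm.
- dust_cap: Bystander, loose, to be left alone: black dust cap, 28 mm across, 18 mm high.
- driver: Bystander, loose, to be left alone: screwdriver 150 mm long, lying.
There are look-alikes about, which are no part of the job. What is shaped like the tube but yellow is not meant.

How it is judged:
On the way, in this order (a step that is already met when the one before it is completed fails the run):
1. the tube lies in the cradle, let go (x of tube_mid in the frame of cradle_seat between -0.006 and 0.006 m and y of tube_mid in the frame of cradle_seat between -0.015 and 0.015 m and z of tube_mid in the frame of cradle_seat between -0.006 and 0.006 m and angle between the z axis of tube and the y axis of cradle, either way round below 0.08 rad and contact force between tube and the fingers below 0.1 N and linear speed of tube below 0.03 m/s), for 0.2 s.
2. the window plate is lifted off its pad by the fingers (height (world z) of window above 0.03 m and contact force between window and the fingers above 1 N), for 0.1 s.
At the end, for the whole second after the job is handed in: Tube at rest in both saddles, let go: middle within 15 mm along, 6 mm across and in height, axis 0.08 rad. Window held by the fingers, flush on the seat: within 0.03 rad and 3 mm, centred within 8 mm along each edge, edges parallel within 0.17 rad, pressed with 3 to 20 N, at rest (all of step 1 and x of window in the frame of seat_face between -0.008 and 0.008 m and y of window in the frame of seat_face between -0.008 and 0.008 m and z of window in the frame of seat_face between -0.003 and 0.003 m and angle between the z axis of window and the z axis of seat_face, either way round below 0.03 rad and (angle between the x axis of window and the x axis of seat_face, either way round below 0.17 rad or angle between the x axis of window and the y axis of seat_face, either way round below 0.17 rad) and contact force between window and stage between 3 and 20 N and contact force between window and the fingers above 2 N and linear speed of window below 0.02 m/s); the arm keeps its last pose, push and grip.
It fails at once if the tube is knocked over onto the bench (height (world z) of tube_mid below 0.03 m).
It fails at once if the window is pressed on the stage with more than 40 N (contact force between window and stage above 40 N).
It fails at once if a bystander is moved by more than 25 mm (distance of any of mount_a, mount_b, mount_c, diode, lens_box, dust_cap, driver from where it was at the start of the episode above 0.025 m).
It also fails if it takes over 51 s, if anything falls off the work surface, if the arm or the gripper's body presses on something with over 40 N, if the wrist force passes 120 N, or if a joint passes its speed limit or range.

## Working session

There is one attempt and no reset: what is moved stays moved. The work goes in short steps, Python scripts to look and compute and a tool call to move; the robot and the scene stay as the last step left them, time stands still between calls to the robot, and variables do not carry over. Pictures are saved under pics/ and viewed, about 8 in all and at most 12, crops included, and the job is handed in when it is done.

Besides the shell and the picture viewer there is one more tool, called by a JSON object that holds its "op" and its "data". apply_moves: Moves the arm, as the interface text tells. Its arguments: {"type":"object","properties":{"series":{"type":"array"},"hand":{"type":"number"},"force":{"type":"number"}},"required":["series"]}

```bash
mkdir -p pics; cat > h.py <<'E'
import numpy as np, cv2
from cell import observe, read_camera, finish_job
def cam(n):
    c=read_camera(n); return c
def save(c,f,crop=None,s=1):
    im=c['pixels'][:,:,::-1]
    if crop: im=im[crop[1]:crop[3],crop[0]:crop[2]]
    cv2.imwrite('pics/'+f,cv2.resize(im,None,fx=s,fy=s,interpolation=cv2.INTER_CUBIC))
def ray(c,uv,fish=False):
    K=np.array(c['camera_matrix']);R=cv2.Rodrigues(np.array(c['rvec'],float))[0];t=np.array(c['tvec']).ravel()
    uv=np.atleast_2d(np.array(uv,float))
    p=np.c_[(uv[:,0]-K[0,2])/K[0,0],(uv[:,1]-K[1,2])/K[1,1]]
    if fish:
        r=np.linalg.norm(p,axis=1)+1e-9
        d=np.c_[p*(np.sin(r)/r)[:,None],np.cos(r)]
    else: d=np.c_[p,np.ones(len(p))]
    return -R.T@t, d@R
def plane(c,uv,z,fish=False):
    o,d=ray(c,uv,fish); return o+d*((z-o[2])/d[:,2])[:,None]
def two(c1,u1,c2,u2,f1=False,f2=False):
    o1,d1=ray(c1,u1,f1);o2,d2=ray(c2,u2,f2);d1=d1[0];d2=d2[0]
    s=np.linalg.lstsq(np.c_[d1,-d2],o2-o1,rcond=None)[0]
    a=o1+s[0]*d1;b=o2+s[1]*d2
    return (a+b)/2, np.linalg.norm(a-b)
def proj(c,P):
    return cv2.projectPoints(np.atleast_2d(np.array(P,float)),np.array(c['rvec'],float),np.array(c['tvec'],float),np.array(c['camera_matrix']),None)[0][:,0]
E
python3 - <<'E'
from h import *
import pickle
d={n:cam(n) for n in('top','scene','wrist')}
pickle.dump(d,open('c0.pkl','wb'))
save(d['top'],'top0.png',None,1.42);save(d['scene'],'scene0.png',None,1.42)
for n in d: print(n,ray(d[n],[280,210])[0],ray(d[n],[280,210])[1])
print(observe())
E
```

```text
top [ 0.35816832 -0.00827508  1.44443803] [[ 0.1522216   0.02657901 -0.98814463]]
scene [1.42068842 0.50042961 0.96764412] [[-0.64647978 -0.36590038 -0.66978475]]
wrist [ 0.21535557 -0.51320911  0.37325228] [[-0.30098344 -0.06703974 -0.95130917]]
{'clock': 0.15, 'qpos': array([-1.47061639e+00,  2.59078670e-01,  2.09603521e-02,  1.33369350e+00,
       -2.47326395e-05,  1.41817331e+00]), 'qvel': array([-0.00137691, -0.00050936,  0.00303608,  0.00134617, -0.00077885,
       -0.00070409]), 'effort': array([ 3.21431187e-03, -5.55971611e+01,  3.44660819e+01,  1.13127421e-02,
       -1.43317570e-04, -5.11639243e-06]), 'ee_pos': array([ 0.13751797, -0.53229777,  0.20520602]), 'tcp_rot': array([ 9.92021835e-01,  1.26065142e-01,  9.50278038e-07, -5.07895302e-04]), 'wrist_force': array([-0.87067447,  0.2650295 ,  0.96730962]), 'torque': array([-0.01678561,  0.02865192, -0.00256535]), 'finger_gap': 0.08527260144054354}
```

View pics/top0.png

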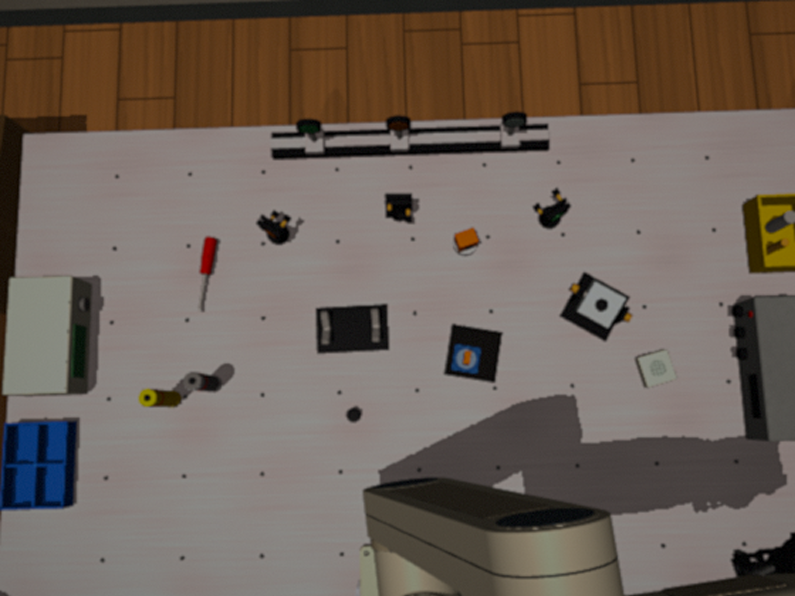

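View pics/scene0.png

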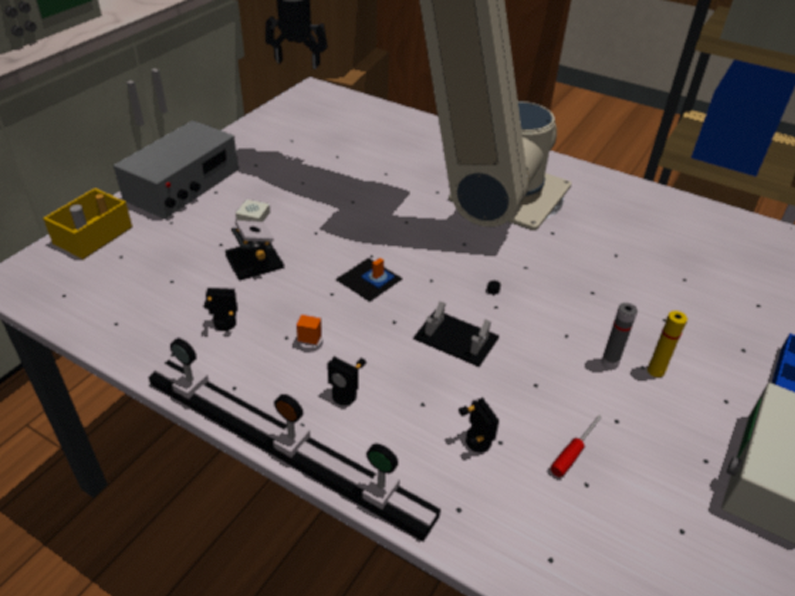

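Top view (scaled 1.42): grey tube top near (193,380), yellow look-alike (150,397), cradle (352,328), window (467,357), stage (597,305). Scene view: grey tube top (628,308), base (614,358). I'll measure these.

```bash
python3 - <<'E'
from h import *
import pickle
d=pickle.load(open('c0.pkl','rb'));T=d['top'];S=d['scene']
s=1/1.42
g=lambda x,y:[x*s,y*s]
print('tubetop',plane(T,g(193,380),.14),plane(S,g(628,308),.14),two(T,g(193,380),S,g(628,308)))
print('tubebase S',plane(S,g(614,358),.0))
print('yellow',plane(T,g(150,397),.14),plane(S,g(677,317),.14))
# black masks in top
def box(c,roi,mask,z,name):
    x0,y0,x1,y1=[int(v*s) for v in roi]
    sub=c['pixels'][y0:y1,x0:x1].astype(int); m=mask(sub).astype(np.uint8)
    cs=max(cv2.findContours(m,0,2)[0],key=cv2.contourArea)
    r=cv2.boxPoints(cv2.minAreaRect(cs))+[x0,y0]
    P=plane(c,r,z);e1=P[1]-P[0];e2=P[2]-P[1]
    print(name,cv2.contourArea(cs),P.mean(0).round(4),[(round(float(np.linalg.norm(e)),4),round(float(np.degrees(np.arctan2(e[1],e[0]))),1)) for e in(e1,e2)])
dark=lambda a:a.max(2)<50
box(T,(300,290,400,365),lambda a:cv2.morphologyEx(dark(a).astype(np.uint8),3,np.ones((15,15))),.008,'cradle')
box(T,(435,315,515,390),lambda a:cv2.morphologyEx((a.max(2)<60).astype(np.uint8)|(a[:,:,2]>a[:,:,0]+30).astype(np.uint8),3,np.ones((9,9))),.004,'pad')
box(T,(435,315,515,390),lambda a:cv2.morphologyEx((a[:,:,2]>a[:,:,0]+25).astype(np.uint8),3,np.ones((9,9))),.006+.004,'window')
box(T,(435,315,515,390),lambda a:(a[:,:,0]>a[:,:,2]+60),.05,'tab')
box(T,(570,270,640,330),lambda a:cv2.morphologyEx((a.min(2)>100).astype(np.uint8),3,np.ones((9,9))),.082,'seat')
E
```

```text
tubetop [[0.4241078  0.39027414 0.14      ]] [[0.42440222 0.39626862 0.14      ]] (array([0.42341265, 0.39362414, 0.13777037]), np.float64(0.005376816796429481))
tubebase S [[0.40725832 0.39952378 0.        ]]
yellow [[0.39652348 0.46544313 0.14      ]] [[0.40042827 0.47436808 0.14      ]]
cradle 1422.5 [0.523  0.1216 0.008 ] [(0.1361, -88.6), (0.0854, -178.3)]
pad 1149.0 [ 0.4689 -0.1129  0.004 ] [(0.0964, -10.9), (0.0973, -100.6)]
window 341.5 [ 0.4578 -0.0979  0.01  ] [(0.0537, -11.5), (0.0532, -101.1)]
tab 27.0 [ 0.4583 -0.0976  0.05  ] [(0.0228, -11.7), (0.0109, -101.1)]
seat 1630.5 [ 0.5559 -0.3532  0.082 ] [(0.1266, -91.7), (0.1092, 175.6)]
```

{"op": "apply_moves", "data": {"series": [[20, 35, 0, 0.11], [20, 35, 0, 0.11], [20, 35, 0, 0.11], [20, 35, 0, 0.11], [20, 35, 0, 0.11], [20, 35, 0, 0.11], [20, 35, 0, 0.11], [20, 35, 0, 0.11], [20, 35, 0, 0.11], [20, 35, 0, 0.11], [20, 35, 0, 0.11], [20, 35, 0, 0.11]], "hand": -1, "force": 40}}

```text
clock: 1.15
ee_pos: [0.3766, -0.1007, 0.2008]
tcp_rot: [0.69, 0.724, -0.001, -0.001]
wrist_force: [1.1, -1.2, 0.4]
finger_gap: 0.0856
```

{"op": "apply_moves", "data": {"series": [[4, 38, 0, -0.03], [4, 38, 0, 0], [4, 38, 0, 0], [4, 38, 0, 0], [4, 38, 0, 0], [4, 38, 0, 0], [4, 38, 0, 0], [4, 38, 0, 0], [4, 38, 0, 0], [4, 38, 0, 0], [2, 20, 0, 0], [0, 0, 0, 0]]}}

```text
clock: 2.15
ee_pos: [0.4167, 0.3272, 0.1992]
tcp_rot: [0.695, 0.719, -0.001, -0.001]
wrist_force: [0.2, -0.5, -1.2]
finger_gap: 0.0854
```

```bash
python3 - <<'E'
from h import *
import pickle
o=observe();print(o['ee_pos'],o['tcp_rot'])
W=cam('wrist');pickle.dump(W,open('w1.pkl','wb'));save(W,'w1.png')
E
```

```text
[0.41667191 0.32721103 0.19917244] [ 6.95313173e-01  7.18705626e-01 -5.93884921e-04 -1.20910719e-03]
```

View pics/w1.png

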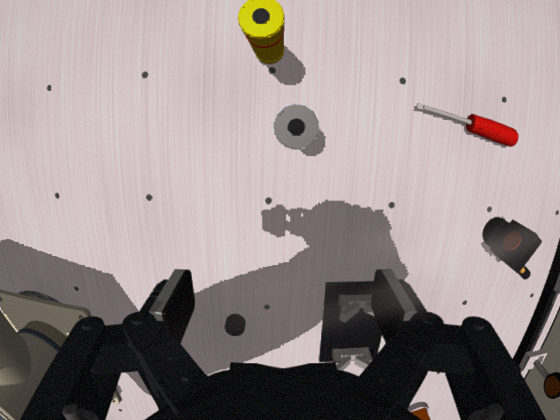

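Wrist view: grey tube top at (296,127), yellow one at (262,15), cradle at (352,325); image up is +y.

```bash
python3 - <<'E'
from h import *
import pickle
W=pickle.load(open('w1.pkl','rb'))
print(plane(W,[[296,127],[262,15]],.14,True), plane(W,[[357,282],[322,362]],.008,True))
o,d=ray(W,[[280,210]],True);print(o,d)
E
```

```text
[[0.42399005 0.39374757 0.14      ]
 [0.39784091 0.47327624 0.14      ]] [[0.51730781 0.19629934 0.008     ]
 [0.48504708 0.05295785 0.008     ]]
[0.41520565 0.40595353 0.36731566] [[-0.00146229 -0.30556743 -0.95216932]]
```

{"op": "apply_moves", "data": {"series": [[3, 30, 0, 0], [3, 30, 0, 0], [1, 6, 0, 0], [0, 0, 0, 0]]}}

```text
clock: 2.53
ee_pos: [0.4232, 0.3907, 0.1985]
tcp_rot: [0.696, 0.718, -0.003, -0.001]
wrist_force: [0.6, -0.6, -0.2]
finger_gap: 0.0853
```

{"op": "apply_moves", "data": {"series": [[1, 3, -35, 0], [0, 0, -35, 0], [0, 0, -30, 0], [0, 0, -15, 0], [0, 0, -4, 0], [0, 0, 0, 0]]}}

```text
clock: 3.03
ee_pos: [0.4246, 0.3852, 0.0775]
tcp_rot: [0.698, 0.716, -0.002, 0.0]
wrist_force: [0.2, -0.5, 0.1]
finger_gap: 0.0855
```

{"op": "apply_moves", "data": {"series": [[0, 8, -2, 0], [0, 0, 0, 0]]}}

```text
clock: 3.2
ee_pos: [0.4256, 0.3922, 0.0774]
tcp_rot: [0.699, 0.716, -0.001, 0.001]
wrist_force: [0.1, -0.9, 0.6]
finger_gap: 0.0851
```

{"op": "apply_moves", "data": {"series": [[0, 0, 0, 0], [0, 0, 0, 0], [0, 0, 0, 0], [0, 0, 0, 0], [0, 0, 0, 0], [0, 0, 0, 0], [0, 0, 0, 0], [0, 0, 0, 0]], "hand": 1, "force": 40}}

```text
clock: 3.87
ee_pos: [0.4271, 0.3937, 0.0816]
tcp_rot: [0.698, 0.716, 0.002, 0.001]
wrist_force: [-0.5, -0.4, 0.6]
finger_gap: 0.031
```

{"op": "apply_moves", "data": {"series": [[0, 0, 0, 0], [0, 0, 0, 0], [0, 0, -4, 0], [-1, 0, -4, 0], [0, 0, -3, 0], [0, 0, -1, 0]], "hand": 0}}

```text
clock: 4.37
ee_pos: [0.4263, 0.3938, 0.0687]
tcp_rot: [0.698, 0.716, 0.003, 0.001]
wrist_force: [0.9, -0.6, 0.8]
finger_gap: 0.0428
```

{"op": "apply_moves", "data": {"series": [[0, 0, -1, 0], [0, 0, -1, 0], [0, 0, -1, 0], [0, 0, 0, 0]], "hand": 1}}

```text
clock: 4.7
ee_pos: [0.4253, 0.3943, 0.0677]
tcp_rot: [0.698, 0.716, 0.003, 0.001]
wrist_force: [0.5, 0.1, -2.6]
finger_gap: 0.0309
```

{"op": "apply_moves", "data": {"series": [[0, 0, 0, 0], [0, 0, 2, 0], [0, 0, 4, 0], [0, 0, 0, 0]], "hand": 0}}

```text
clock: 5.03
ee_pos: [0.4254, 0.3943, 0.074]
tcp_rot: [0.698, 0.716, 0.003, 0.001]
wrist_force: [0.4, -0.1, 0.6]
finger_gap: 0.0426
```

{"op": "apply_moves", "data": {"series": [[0, 0, 0, 0], [0, 0, 0, 0], [0, 0, 0, 0], [0, 0, 0, 0]], "hand": 1, "force": 40}}

```text
clock: 5.37
ee_pos: [0.4255, 0.3944, 0.0742]
tcp_rot: [0.698, 0.716, 0.003, 0.001]
wrist_force: [-0.0, -0.5, 0.9]
finger_gap: 0.0309
```

{"op": "apply_moves", "data": {"series": [[0, 0, 20, 0], [0, 0, 30, 0], [5, -10, 10, 0], [18, -34, 0, 0], [18, -34, 0, 0], [18, -34, 0, 0], [18, -34, 0, 0], [10, -16, 0, 0], [4, -4, 0, 0], [0, 0, 0, 0]]}}

```text
clock: 6.2
ee_pos: [0.5176, 0.217, 0.1304]
tcp_rot: [0.697, 0.717, -0.001, 0.0]
wrist_force: [-0.3, 0.2, -2.3]
finger_gap: 0.0311
```

```bash
python3 - <<'E'
from h import *
import pickle
o=observe();print(o['ee_pos'],o['tcp_rot'],o['wrist_force'])
W=cam('wrist');T=cam('top');S=cam('scene');pickle.dump([W,T,S],open('w2.pkl','wb'))
a=W['pixels'][:,:,::-1]
cv2.imwrite('pics/w2.png',np.hstack([cv2.resize(a,(400,300)),cv2.resize(S['pixels'][130:310,250:490,::-1],(400,300))]))
E
```

```text
[0.51764952 0.21699162 0.1304225 ] [ 6.96616797e-01  7.17442992e-01 -5.89319719e-04  4.93465122e-04] [-0.26358342  0.20745489 -2.26192226]
```

View pics/w2.png

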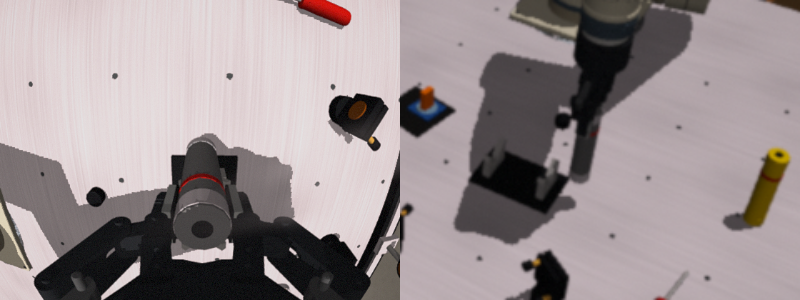

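{"op": "apply_moves", "data": {"series": [[4, -3, -15, 0], [0, -3, -15, 0], [0, -3, -10, 0], [0, -5, 0, 0], [0, -5, 0, 0], [0, -5, 0, 0], [0, -6, 0, 0], [0, -6, 0, 0], [0, -6, 0, 0]]}}

```text
clock: 7.1
ee_pos: [0.5166, 0.1847, 0.0919]
tcp_rot: [0.69, 0.724, 0.002, -0.001]
wrist_force: [-0.0, 4.3, -2.5]
finger_gap: 0.0314
```

{"op": "apply_moves", "data": {"series": [[2, -6, 0, -0.02], [2, -6, 0, 0], [1, -7, -1, 0], [0, -7, -1, 0], [0, -7, -2, 0], [0, -6, -3, 0]]}}

```text
clock: 7.6
ee_pos: [0.5228, 0.143, 0.0867]
tcp_rot: [0.698, 0.716, 0.005, -0.001]
wrist_force: [-1.0, 2.4, 3.0]
finger_gap: 0.0315
```

```bash
python3 - <<'E'
from h import *
import pickle
o=observe();print(o['ee_pos'],o['tcp_rot'],o['wrist_force'],o['torque'])
W=cam('wrist');S=cam('scene');pickle.dump([W,S],open('w3.pkl','wb'))
a=W['pixels'][:,:,::-1]
cv2.imwrite('pics/w3.png',np.hstack([cv2.resize(a,(400,300)),cv2.resize(S['pixels'][170:290,270:430,::-1],(400,300),interpolation=2)]))
E
```

```text
[0.5227881  0.14298431 0.08665791] [ 0.69814699  0.71593867  0.00460985 -0.00116576] [-0.95110764  2.37216342  2.97952582] [1.06799566 0.18741249 0.04403476]
```

View pics/w3.png

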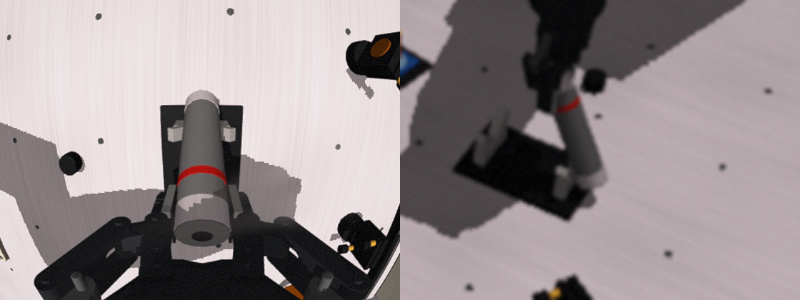

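{"op": "apply_moves", "data": {"series": [[0, -6, -5, 0], [0, -6, -5, 0], [0, -6, -5, 0], [0, -5, -5, 0], [0, -4, -5, 0], [0, -4, -6, 0], [0, -3, -6, 0]]}}

```text
clock: 8.28
ee_pos: [0.5239, 0.1047, 0.0479]
tcp_rot: [0.699, 0.715, 0.005, 0.001]
wrist_force: [-1.1, 0.4, 4.8]
finger_gap: 0.0312
```

{"op": "apply_moves", "data": {"series": [[0, -2, -6, 0], [0, -2, -6, 0], [0, -1, -5, 0], [0, -1, -4, 0], [0, 0, 0, 0]]}}

```text
clock: 8.7
ee_pos: [0.5237, 0.0959, 0.023]
tcp_rot: [0.699, 0.715, 0.003, 0.002]
wrist_force: [0.2, 0.2, 3.7]
finger_gap: 0.031
```

```bash
python3 - <<'E'
from h import *
import pickle
o=observe();print(o['ee_pos'],o['tcp_rot'],o['wrist_force'],o['torque'])
W=cam('wrist');S=cam('scene');pickle.dump([W,S],open('w4.pkl','wb'))
a=W['pixels'][:,:,::-1]
cv2.imwrite('pics/w4.png',np.hstack([cv2.resize(a,(400,300)),cv2.resize(S['pixels'][170:290,270:430,::-1],(400,300),interpolation=2)]))
E
```

```text
[0.52367804 0.0958717  0.02301181] [0.69937233 0.7147481  0.00330643 0.00160019] [0.18561671 0.21555649 3.66980842] [0.22211225 0.03487727 0.0421702 ]
```

View pics/w4.png

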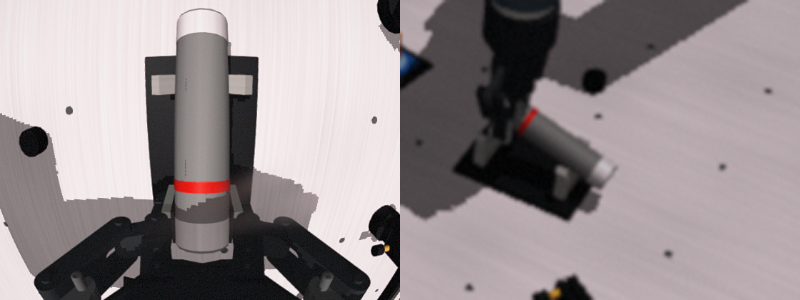

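```bash
python3 - <<'E'
from h import *
import pickle
W,S=pickle.load(open('w4.pkl','rb'));k=1.4
print(plane(W,[[202*k,10*k],[202*k,252*k]],.066,True))
print('base corners',plane(W,[[146*k,57*k],[258*k,57*k]],.008,True))
print('saddle',plane(W,[[151*k,75*k],[251*k,75*k]],.053,True))
E
```

```text
[[0.52144346 0.21230532 0.066     ]
 [0.52495575 0.05814281 0.066     ]]
base corners [[0.47832026 0.19162383 0.008     ]
 [0.56630307 0.1936779  0.008     ]]
saddle [[0.49206814 0.17636225 0.053     ]
 [0.55143248 0.17766285 0.053     ]]
```

{"op": "apply_moves", "data": {"series": [[0, 0, 0, 0], [0, 0, 0, 0], [0, 0, 0, 0], [0, 0, 0, 0]], "hand": 0.1}}

```text
clock: 9.13
ee_pos: [0.5235, 0.0968, 0.0235]
tcp_rot: [0.699, 0.715, 0.003, 0.001]
wrist_force: [1.2, -0.1, 0.4]
finger_gap: 0.0381
```

```bash
python3 - <<'E'
from h import *
import pickle
o=observe();print(o['ee_pos'],o['tcp_rot'],o['wrist_force'],o['finger_gap'])
W=cam('wrist');T=cam('top');pickle.dump([W,T],open('w5.pkl','wb'))
a=W['pixels'][:300,160:400]
# column through the tube: rows profile
for r in range(0,60,3): print(r,W['pixels'][r,270:300].mean(0).round().astype(int), W['pixels'][r,200:230].mean(0).astype(int))
E
```

```text
[0.52350994 0.09682061 0.02354315] [0.6988768  0.71523316 0.00327321 0.00142209] [ 1.15206993 -0.10367343  0.35142084] 0.038085342686989695
0 [240 230 230] [239 230 230]
3 [240 230 231] [240 230 231]
6 [240 230 231] [240 230 231]
9 [240 230 231] [240 230 231]
12 [241 231 231] [240 230 231]
15 [241 231 232] [240 231 232]
18 [241 232 233] [240 231 232]
21 [161 152 150] [240 231 231]
24 [220 215 218] [240 231 232]
27 [241 237 240] [240 231 232]
30 [241 237 240] [240 231 232]
33 [241 238 240] [240 231 232]
36 [241 238 240] [240 231 232]
39 [241 238 240] [241 231 232]
42 [241 238 240] [241 231 232]
45 [241 238 240] [240 231 232]
48 [241 238 240] [241 231 232]
51 [242 238 240] [241 231 232]
54 [241 238 240] [241 231 232]
57 [241 238 240] [241 231 232]
```

```bash
python3 - <<'E'
from h import *
import pickle
W,T=pickle.load(open('w5.pkl','rb'))
print(plane(W,[[283,21]],.066,True),plane(W,[[283,21]],.05,True))
t=T['pixels']; 
sub=t[200:270,210:300].astype(int)
m=((sub.min(2)>70)&(sub.max(2)-sub.min(2)<25)).astype(np.uint8)
print(proj(T,[[.522,.2,.066],[.522,.06,.066]]))
save(T,'t5.png',(200,180,310,280),6)
E
```

```text
[[0.52125902 0.21045023 0.066     ]] [[0.52125443 0.21492348 0.05      ]]
[[216.22710523 229.84980083]
 [268.72884366 228.35211179]]
```

View pics/t5.png

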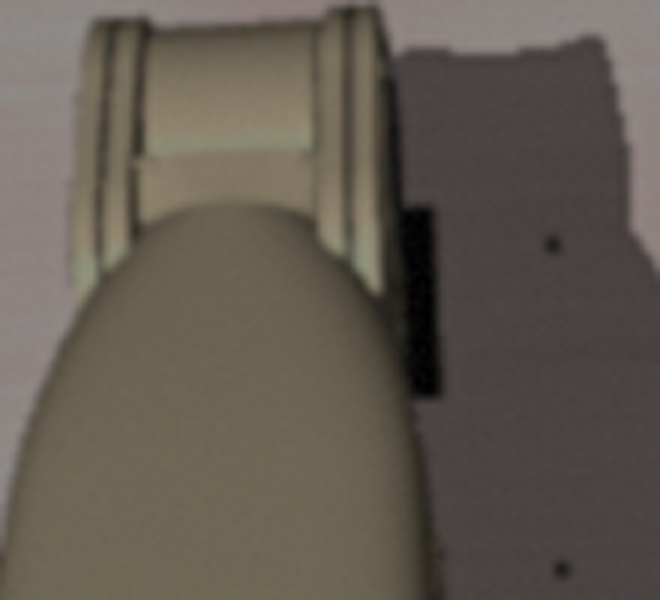

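{"op": "apply_moves", "data": {"series": [[0, 0, 0, 0], [-1, 10, 0, 0], [0, 14, 0, 0], [0, 12, 0, 0], [0, 0, 0, 0]], "hand": -0.05}}

```text
clock: 9.65
ee_pos: [0.5224, 0.1352, 0.0237]
tcp_rot: [0.7, 0.715, 0.004, 0.001]
wrist_force: [-0.3, -0.7, -0.7]
finger_gap: 0.0448
```

{"op": "apply_moves", "data": {"series": [[0, 0, 0, 0], [0, 0, 0, 0], [0, 0, 0, 0], [0, 0, 0, 0], [0, 0, 0, 0]], "hand": 1, "force": 25}}

```text
clock: 10.07
ee_pos: [0.5228, 0.1362, 0.024]
tcp_rot: [0.699, 0.715, 0.004, 0.002]
wrist_force: [0.1, 1.7, -0.2]
finger_gap: 0.0305
```

{"op": "apply_moves", "data": {"series": [[0, -4, 0, 0], [0, -5, 0, 0], [0, -5, 0, 0], [0, -4, 0, 0], [0, 0, 0, 0]]}}

```text
clock: 10.48
ee_pos: [0.5233, 0.1165, 0.0241]
tcp_rot: [0.699, 0.715, 0.005, 0.001]
wrist_force: [1.7, 1.6, -0.3]
finger_gap: 0.0306
```

{"op": "apply_moves", "data": {"series": [[0, 0, 0, 0], [0, 0, 0, 0], [0, 0, 0, 0], [0, 0, 0, 0]], "hand": -0.05}}

```text
clock: 10.82
ee_pos: [0.5223, 0.1147, 0.0237]
tcp_rot: [0.7, 0.714, 0.003, 0.001]
wrist_force: [0.3, 0.7, 0.3]
finger_gap: 0.0453
```

```bash
python3 - <<'E'
from h import *
o=observe();print(o['ee_pos'],o['wrist_force'],o['finger_gap'])
W=cam('wrist')['pixels'].astype(int)
c=cam('wrist')
g=W[:120,270:300].mean((1,2));print([(r,int(v)) for r,v in enumerate(g) if v<215][:12])
E
```

```text
[0.52226088 0.11474196 0.02372581] [0.34703536 0.66493223 0.31548321] 0.045259400923156945
[(110, 143), (111, 46), (112, 38), (113, 49), (114, 74), (115, 129), (116, 152), (117, 152), (118, 149), (119, 161)]
```

{"op": "apply_moves", "data": {"series": [[0, 0, 20, 0], [0, 0, 35, 0], [0, 0, 40, 0], [0, 0, 40, 0], [0, -20, 30, 0], [0, -35, 0, 0], [0, -35, 0, 0], [0, 0, 0, 0]]}}

```text
clock: 11.58
ee_pos: [0.5187, 0.0239, 0.1964]
tcp_rot: [0.697, 0.717, 0.002, 0.001]
wrist_force: [-0.5, 1.0, -1.3]
finger_gap: 0.0449
```

```bash
python3 - <<'E'
from h import *
import pickle
o=observe();print(o['ee_pos'],o['wrist_force'],o['finger_gap'])
W=cam('wrist');pickle.dump(W,open('w6.pkl','wb'))
save(W,'w6.png')
E
```

```text
[0.51872359 0.02386468 0.19635227] [-0.48176623  1.00581941 -1.31872863] 0.0448666289933879
```

View pics/w6.png

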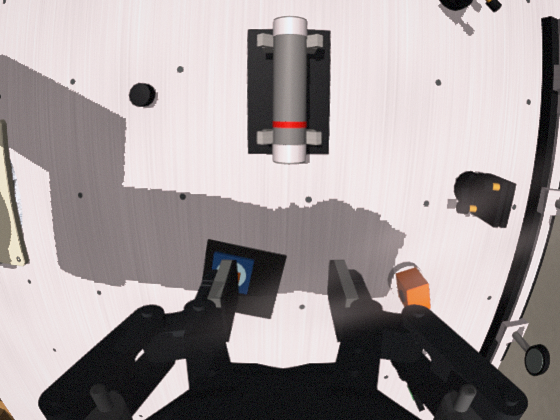

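Wrist view: tube lies in both saddles, ends at rows 16 and 163, base plate rows 30–154; window plate at (233,272).

```bash
python3 - <<'E'
from h import *
import pickle
W=pickle.load(open('w6.pkl','rb'))
e=plane(W,[[290,16],[290,163]],.063,True);print(e,e.mean(0))
b=plane(W,[[248,30],[329,30],[248,153],[329,153]],.008,True);print(b,b.mean(0))
sd=plane(W,[[265,34],[265,144]],.05,True);print(sd.mean(0))
E
```

```text
[[0.52153081 0.19148371 0.063     ]
 [0.52578617 0.0523328  0.063     ]] [0.52365849 0.12190825 0.063     ]
[[0.47775981 0.19058311 0.008     ]
 [0.5650106  0.19379564 0.008     ]
 [0.48077027 0.05327031 0.008     ]
 [0.57035555 0.05603817 0.008     ]] [0.52347405 0.12342181 0.008     ]
[0.50001852 0.12218225 0.05      ]
```

{"op": "apply_moves", "data": {"series": [[-2, -15, 0, 0.12], [-2, -15, 0, 0.12], [-2, -15, 0, 0.12], [-2, -15, 0, 0.12], [-2, -15, 0, 0.12], [-2, -15, 0, 0.12], [-2, -15, 0, 0.12], [-2, -15, 0, 0.12], [-2, -15, 0, 0.12], [-2, -15, 0, 0.12], [0, -10, 0, 0.12], [0, 0, 0, 0]], "hand": -1}}

```text
clock: 12.63
ee_pos: [0.4962, -0.1322, 0.1928]
tcp_rot: [0.085, 0.996, 0.002, -0.005]
wrist_force: [-0.8, -0.1, -0.0]
finger_gap: 0.0857
```

```bash
python3 - <<'E'
from h import *
import pickle
o=observe();print(o['ee_pos'],o['tcp_rot'],o['qpos'])
W=cam('wrist');S=cam('scene');T=cam('top');pickle.dump([W,S,T],open('w7.pkl','wb'))
a=W['pixels'][:,:,::-1]
t=cv2.resize(T['pixels'][170:270,370:470,::-1],(300,300),interpolation=2)
s=cv2.resize(S['pixels'][130:200,150:220,::-1],(300,300),interpolation=2)
im=np.zeros((600,800,3),np.uint8);im[:420,:500]=a[:,30:530];im[:300,500:]=t;im[300:,500:]=s
cv2.imwrite('pics/w7.png',im)
E
```

```text
[ 0.49624618 -0.13220652  0.19283337] [ 0.08450434  0.99640897  0.00237423 -0.00474736] [-0.42470781  0.20801735 -0.07930996  1.29400395  0.00130917 -0.25550183]
```

View pics/w7.png

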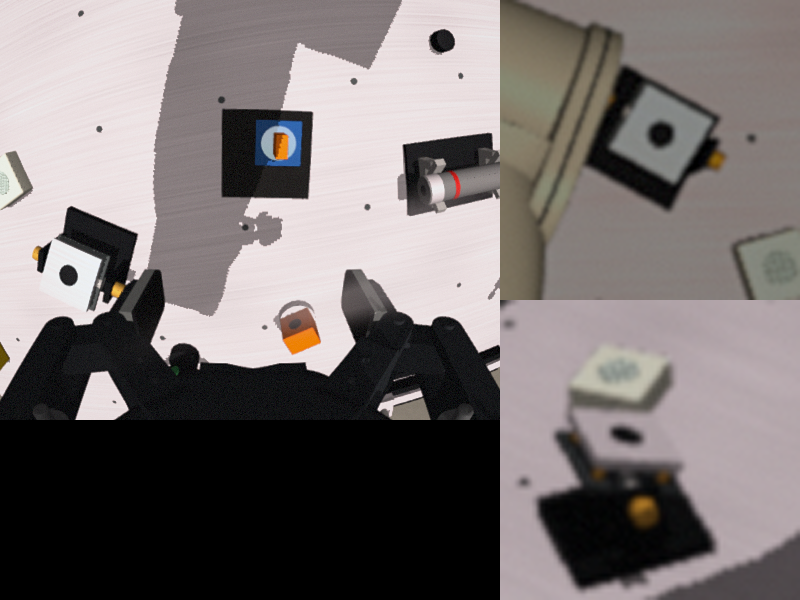

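```bash
python3 - <<'E'
from h import *
import pickle
W,S,T=pickle.load(open('w7.pkl','rb'))
p=W['pixels'].astype(int)
def rect(m,z,name):
    cs=max(cv2.findContours(m.astype(np.uint8),0,2)[0],key=cv2.contourArea)
    r=cv2.boxPoints(cv2.minAreaRect(cs));P=plane(W,r,z,True)
    print(name,r.mean(0),P.mean(0).round(4),[(round(float(np.linalg.norm(e)),4),round(float(np.degrees(np.arctan2(e[1],e[0]))),1)) for e in(P[1]-P[0],P[2]-P[1])])
sub=np.zeros(p.shape[:2],bool);sub[100:200,250:350]=1
rect(sub&(p[:,:,2]>p[:,:,0]+30),.01,'blue')
rect(sub&(p[:,:,0]>p[:,:,2]+70),.03,'orange')
rect(sub&(p[:,:,0]>p[:,:,2]+70)&(p[:,:,0]>200),.05,'orange bright')
# aperture
def blob(c,x0,y0,x1,y1,f):
    a=c['pixels'][y0:y1,x0:x1].max(2); m=(a<70).astype(np.uint8)
    n,l,st,ce=cv2.connectedComponentsWithStats(m)
    for i in range(1,n):
        if st[i,4]>25: print(f,st[i],ce[i]+[x0,y0])
blob(W,75,240,125,300,'W');blob(T,405,196,445,232,'T');blob(S,150,130,220,165,'S')
w=cv2.resize(W['pixels'][200:320,50:180,::-1],(400,369),interpolation=2)
t=cv2.resize(T['pixels'][185:245,395:455,::-1],(400,400),interpolation=2)
im=np.zeros((600,800,3),np.uint8);im[:369,:400]=w;im[:400,400:]=t
s=cv2.resize(S['pixels'][145:185,155:205,::-1],(250,200),interpolation=2);im[400:,:250]=s
cv2.imwrite('pics/seat.png',im)
E
```

```text
blue [308.21326 142.66853] [ 0.4575 -0.0968  0.01  ] [(0.0504, 168.2), (0.0499, 78.9)]
orange [310.5 145.5] [ 0.4586 -0.0964  0.03  ] [(0.0133, 81.1), (0.0259, -8.6)]
orange bright [311.5 146.5] [ 0.4574 -0.0971  0.05  ] [(0.0106, 81.1), (0.0224, -8.6)]
W [ 16   0  34  15 275] [112.60363636 244.69454545]
W [ 0  3  6 18 48] [ 76.45833333 249.97916667]
W [ 15  26  17  19 259] [ 98.1003861  274.95366795]
T [  0   0  38  36 431] [418.5800464  215.56844548]
T [15 15  8  8 52] [423.28846154 214.28846154]
```

View pics/seat.png

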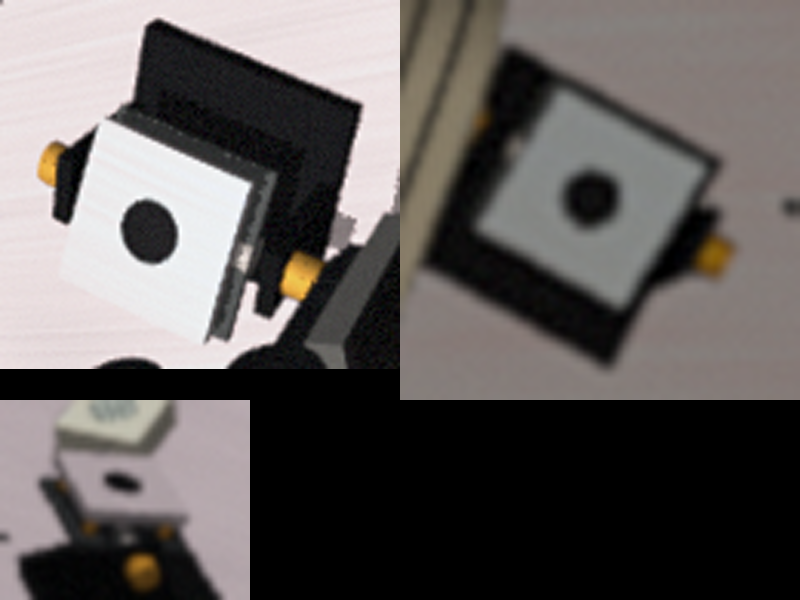

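Seat corners read: wrist crop (105,118),(252,182),(207,342),(60,278); top crop (225,308),(78,232),(160,88),(312,167); aperture wrist (98,275), top (423.3,214.3).

```bash
python3 - <<'E'
from h import *
import pickle
W,S,T=pickle.load(open('w7.pkl','rb'))
w=np.array([[105,118],[252,182],[207,342],[60,278]])/3.077+[50,200]
t=np.array([[225,308],[78,232],[160,88],[312,167]])/6.667+[395,185]
P=[]
for a,b in zip(w,t):
    p,e=two(W,a,T,b,True);P.append(p);print(p.round(4),round(e,4))
p,e=two(W,[98.1,275],T,[423.3,214.3],True);print('ap',p.round(4),e)
s=np.array([122/5+155,483/5-80+145]);p2,e=two(W,[98.1,275],S,s,True);print('apWS',p2.round(4),e)
P=np.array(P);c=P.mean(0);n=np.linalg.svd(P-c)[2][2];n*=np.sign(n[2])
print('c',c,'n',n,'tilt',np.degrees(np.arccos(n[2])),'dir of n',np.degrees(np.arctan2(n[1],n[0])))
for i in range(4):
    e=P[(i+1)%4]-P[i];print(np.linalg.norm(e),np.degrees(np.arctan2(e[1],e[0])))
E
```

```text
[ 0.5047 -0.3636  0.0625] 0.0043
[ 0.5359 -0.3057  0.0673] 0.0041
[ 0.5889 -0.3375  0.0876] 0.0027
[ 0.5564 -0.3946  0.0884] 0.0041
ap [ 0.5461 -0.3486  0.0797] 0.00044243068163802413
apWS [ 0.545  -0.3452  0.0816] 0.0026625669662655293
c [ 0.54646853 -0.35033576  0.07649057] n [-0.32421003  0.14699665  0.93449443] tilt 20.85338010580168 dir of n 155.61048668013692
0.06588929193552401 61.66640412520233
0.06506420866973714 -30.90028685330879
0.06575526833159544 -119.7051988430122
0.06556482284942154 149.0156236453289
```

{"op": "apply_moves", "data": {"series": [[-20, 18, 0, -0.03], [-19, 17, 0, 0], [0, 0, -30, 0], [0, 0, -35, 0], [0, 0, -35, 0], [0, 0, -20, 0], [0, 0, 0, 0]]}}

```text
clock: 13.37
ee_pos: [0.4563, -0.0873, 0.071]
tcp_rot: [0.115, 0.993, 0.003, -0.001]
wrist_force: [-0.2, -0.3, -0.3]
finger_gap: 0.0855
```

{"op": "apply_moves", "data": {"series": [[2, -9, 0, 0.03], [0, 0, -25, 0], [0, 0, -20, 0], [0, 0, -9, 0], [0, 0, 0, 0]]}}

```text
clock: 13.78
ee_pos: [0.4605, -0.0935, 0.0195]
tcp_rot: [0.103, 0.995, 0.002, 0.0]
wrist_force: [-0.3, -0.5, 0.9]
finger_gap: 0.0856
```

{"op": "apply_moves", "data": {"series": [[-3, -3, -3, 0], [0, 0, -2, 0], [0, 0, 0, 0]]}}

```text
clock: 14.03
ee_pos: [0.4588, -0.0965, 0.017]
tcp_rot: [0.104, 0.995, 0.002, 0.002]
wrist_force: [0.4, 0.6, -0.8]
finger_gap: 0.0858
```

{"op": "apply_moves", "data": {"series": [[0, 0, 0, 0], [0, 0, 0, 0], [0, 0, 0, 0], [0, 0, 0, 0], [0, 0, 0, 0], [0, 0, 0, 0], [0, 0, 0, 0], [0, 0, 0, 0], [0, 0, 0, 0]], "hand": 1, "force": 25}}

```text
clock: 14.78
ee_pos: [0.4603, -0.0972, 0.0198]
tcp_rot: [0.104, 0.995, 0.002, 0.004]
wrist_force: [-0.7, 0.2, 1.6]
finger_gap: 0.0109
```

{"op": "apply_moves", "data": {"series": [[0, 0, 15, 0], [0, 0, 35, 0], [0, 0, 38, 0], [0, 0, 38, 0], [10, -20, 20, 0], [13, -35, 0, -0.08], [13, -35, 0, -0.08], [13, -35, 0, -0.08], [13, -35, 0, -0.08], [13, -35, 0, 0], [13, -30, 0, 0], [5, -15, 0, 0]]}}

```text
clock: 15.78
ee_pos: [0.5509, -0.343, 0.1726]
tcp_rot: [0.266, 0.964, 0.002, 0.003]
wrist_force: [-0.2, 1.3, -1.0]
finger_gap: 0.0108
```

{"op": "apply_moves", "data": {"series": [[0, 0, 0, 0], [0, 0, 0, 0]]}}

```text
clock: 15.95
ee_pos: [0.5511, -0.3471, 0.1698]
tcp_rot: [0.268, 0.963, 0.003, 0.001]
wrist_force: [-0.5, -0.0, -1.2]
finger_gap: 0.0111
```

```bash
python3 - <<'E'
from h import *
import pickle
o=observe();print(o['ee_pos'],o['tcp_rot'],2*np.degrees(np.arctan2(o['tcp_rot'][1],o['tcp_rot'][0])),o['wrist_force'],o['qpos'])
W=cam('wrist');S=cam('scene');T=cam('top');pickle.dump([W,S,T],open('w8.pkl','wb'))
im=np.zeros((420,800,3),np.uint8);im[:,:500]=W['pixels'][:,30:530,::-1]
im[:300,500:]=cv2.resize(S['pixels'][100:190,140:230,::-1],(300,300),interpolation=2)
cv2.imwrite('pics/w8.png',im)
E
```

```text
[ 0.55109723 -0.34707048  0.16981635] [0.26792503 0.96343465 0.00282109 0.00137703] 148.91818085921005 [-0.47213976 -0.03086833 -1.1532728 ] [-0.69386011  0.44416659  0.210661    1.33709314  0.00627537 -0.15137941]
```

View pics/w8.png

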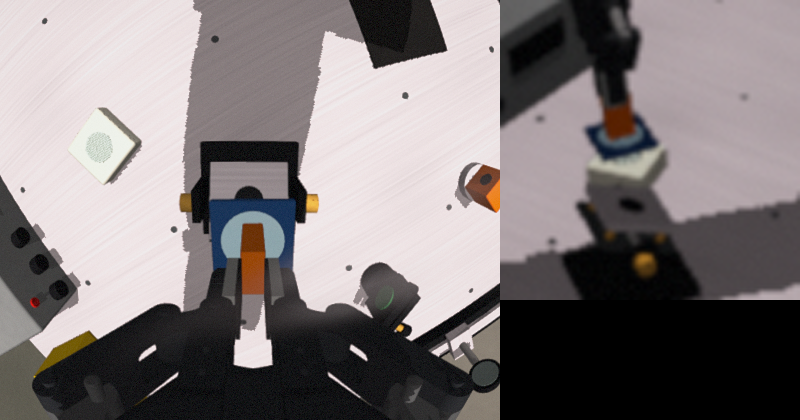

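Wrist view: plate held level, edges parallel to the seat; plate centre col ≈253, seat/knob mid col ≈249 (crop). Scene view confirms it hangs over the stage.

```bash
python3 - <<'E'
from h import *
import pickle
W,S,T=pickle.load(open('w8.pkl','rb'));o=observe()['ee_pos']
x=np.array([.866,-.5,0]);y=np.array([.5,.866,0])
c=plane(W,[[241,200],[326,199]],o[2]-.0158+.006,True)
print('plate front corners rel tcp along x,y',[( (p-o)@x,(p-o)@y) for p in c])
k=plane(W,[[210,201],[349,201]],.08,True);kc=k.mean(0);print('knobs mid',kc)
b=plane(W,[[231,142],[329,142]],.012,True);print('base front',b, b.mean(0)+.05*x)
sf=plane(W,[[238,162],[319,162]],.07,True);print('seat low edge',sf)
SC=np.array([.5458,-.3485,0])
print('seat in xy rel tcp',(SC-o)@x,(SC-o)@y,'knobs y',(kc-o)@y,'base y',(b.mean(0)-o)@y,'base centre x',(b.mean(0)+.05*x-o)@x)
E
```

```text
plate front corners rel tcp along x,y [(np.float64(-0.027323238347348414), np.float64(-0.02451756072825381)), (np.float64(-0.02695817122482145), np.float64(0.023859510948857802))]
knobs mid [ 0.54685838 -0.34695702  0.08      ]
base front [[ 0.48547848 -0.36711906  0.012     ]
 [ 0.53650486 -0.28265028  0.012     ]] [ 0.55429167 -0.34988467  0.012     ]
seat low edge [[ 0.50237774 -0.36060584  0.07      ]
 [ 0.53741677 -0.30267495  0.07      ]]
seat in xy rel tcp -0.002935727316873086 -0.005236706973222339 knobs y -0.003371296999710994 base y -0.002189991824642302 base centre x 0.005110394479212509
```

{"op": "apply_moves", "data": {"series": [[4, -4, -15, 0.01], [4, -4, -20, 0.01], [0, 0, -15, 0], [0, 0, -5, 0], [0, 0, 0, 0]]}}

```text
clock: 16.52
ee_pos: [0.5593, -0.3478, 0.1182]
tcp_rot: [0.254, 0.967, 0.002, 0.004]
wrist_force: [-0.2, -0.7, -0.4]
finger_gap: 0.0113
```

{"op": "apply_moves", "data": {"series": [[-1, -7, 0, 0], [0, 0, -4, 0], [0, 0, -4, 0], [0, 0, 0, 0]]}}

```text
clock: 16.85
ee_pos: [0.5589, -0.3543, 0.1133]
tcp_rot: [0.253, 0.967, 0.001, 0.006]
wrist_force: [0.3, 0.4, -1.0]
finger_gap: 0.0109
```

{"op": "apply_moves", "data": {"series": [[0, 0, -3, 0], [0, 0, -3, 0], [0, 0, -3, 0], [0, 0, 0, 0]]}}

```text
clock: 17.18
ee_pos: [0.5599, -0.3551, 0.1057]
tcp_rot: [0.253, 0.967, 0.0, 0.008]
wrist_force: [0.4, 0.1, 3.7]
finger_gap: 0.0107
```

{"op": "apply_moves", "data": {"series": [[0, 0, -3, 0], [-1, 1, -3, 0], [-3, 1, -2, 0], [-3, 2, -1, 0], [-3, 2, -1, 0]]}}

```text
clock: 17.6
ee_pos: [0.5542, -0.3517, 0.101]
tcp_rot: [0.253, 0.967, -0.002, 0.015]
wrist_force: [1.8, -1.0, 6.2]
finger_gap: 0.0112
```

{"op": "apply_moves", "data": {"series": [[-3, 2, -2, 0], [-3, 2, -2, 0], [-3, 1, -2, 0], [-3, 2, -2, 0], [-2, 1, -1, 0]]}}

```text
clock: 18.02
ee_pos: [0.5446, -0.3468, 0.098]
tcp_rot: [0.253, 0.967, -0.005, 0.022]
wrist_force: [2.0, -1.2, 4.3]
finger_gap: 0.0105
```

```bash
python3 - <<'E'
from h import *
import pickle
o=observe();print(o['ee_pos'],o['tcp_rot'],o['wrist_force'],o['torque'])
W=cam('wrist');S=cam('scene');T=cam('top');pickle.dump([W,S,T],open('w9.pkl','wb'))
im=np.zeros((420,800,3),np.uint8);im[:,:400]=cv2.resize(W['pixels'][110:320,180:380,::-1],(400,420),interpolation=2)
im[:,400:]=cv2.resize(S['pixels'][110:190,145:221,::-1],(400,420),interpolation=2)
cv2.imwrite('pics/w9.png',im)
E
```

```text
[ 0.54462458 -0.34679234  0.09795798] [ 0.25283026  0.96723857 -0.00494658  0.02240422] [ 1.96202928 -1.22331648  4.3393708 ] [-0.17171785 -0.49952539  0.07069201]
```

View pics/w9.png

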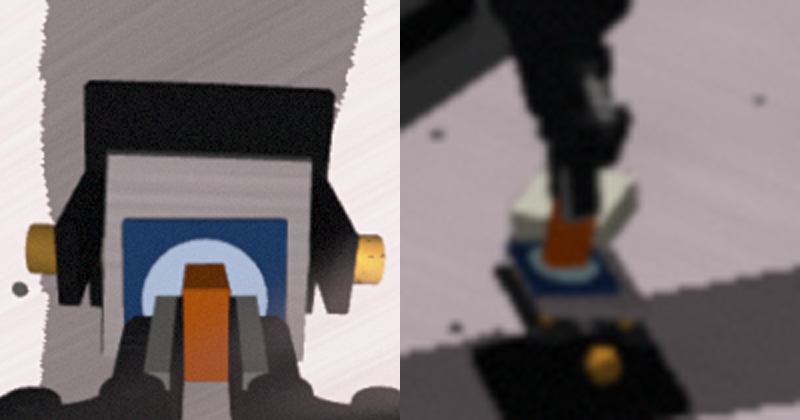

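Wrist crop: plate front edge row 218 vs seat low edge row 155, laterally centred within ~2 mm; plate has tilted but sits ~12 mm too far upslope. Slide it down.

{"op": "apply_moves", "data": {"series": [[-3, 2, -2, 0], [-3, 2, -2, 0], [-3, 1, -2, 0], [-1, 0, -1, 0]], "force": 20}}

```text
clock: 18.5
ee_pos: [0.5351, -0.3422, 0.0913]
tcp_rot: [0.253, 0.967, -0.005, 0.023]
wrist_force: [0.8, 0.5, 6.1]
finger_gap: 0.0105
```

```bash
cat > m.py <<'E'
from h import *
import pickle,sys
o=observe();print(o['clock'],o['ee_pos'],o['tcp_rot'],o['wrist_force'],o['torque'])
W=cam('wrist');S=cam('scene');pickle.dump([W,S],open(sys.argv[1],'wb'))
p=W['pixels'].astype(int)
print('blue rows', {c:[r for r in range(130,330) if p[r,c,2]>p[r,c,0]+40][:1] for c in (245,255,265,275,285,295,305,315,320)})
print('blue cols', {r:(lambda v:(v[0],v[-1]) if v else None)([c for c in range(200,360) if p[r,c,2]>p[r,c,0]+40]) for r in range(190,290,8)})
# seat edges
for r in range(160,260,10):
    print(r,[c for c in range(205,355) if abs(p[r,c].sum()-p[r,c-1].sum())>90])
for c in (240,250,310,320): print('col',c,[r for r in range(130,280) if abs(p[r,c].sum()-p[r-1,c].sum())>90])
E
python3 m.py w10.pkl
```

```text
18.5 [ 0.53511468 -0.34220018  0.09125065] [ 0.25278823  0.96723294 -0.00520245  0.02305382] [0.80178235 0.52463557 6.0679875 ] [ 0.01481614 -0.43603593  0.03903732]
blue rows {245: [226], 255: [226], 265: [226], 275: [226], 285: [226], 295: [226], 305: [226], 315: [226], 320: [226]}
blue cols {190: None, 198: None, 206: None, 214: None, 222: None, 230: (242, 321), 238: (242, 321), 246: (242, 321), 254: (242, 321), 262: (242, 321), 270: (242, 244), 278: None, 286: None}
160 [350, 351]
170 [221, 222, 223, 347, 348, 349, 350, 351]
180 [222, 223, 348, 349]
190 [222, 223, 347, 348]
200 [222, 223, 346, 347]
210 [222, 223, 233, 234, 235, 337, 338, 345, 346]
220 [205, 218, 219, 234, 235, 337, 338, 347, 348, 349]
230 [206, 207, 213, 214, 233, 234, 241, 323, 336, 337, 352, 353, 354]
240 [208, 233, 234, 241, 242, 264, 265, 300, 301, 323, 336, 337]
250 [208, 231, 232, 241, 242, 255, 256, 272, 273, 292, 293, 309, 310, 323, 335, 336]
col 240 [164, 165, 207]
col 250 [165, 207, 208, 225, 226, 268]
col 310 [167, 168, 209, 210, 225, 252, 253, 268]
col 320 [167, 168, 209, 210, 225]
```

```bash
cat > g.py <<'E'
from h import *
import sys
def seg(W,uv,L):   # level segment of known length seen at two pixels -> end points
    o,d=ray(W,uv,True)
    # equal height: p=o+d*s/d_z ; scale so that length = L
    k=d/d[:,2:3]; v=k[1]-k[0]; h=-L/np.linalg.norm(v)
    return o+k*h
def ana(W,s,b,a_):
    x=np.array([.866,-.5,0]);y=np.array([.5,.866,0])
    A=seg(W,s,.064);B=seg(W,b,.05)
    print('seat low',A.round(4),'plate front top',B.round(4))
    for a in np.radians(a_):
        up=np.cos(a)*x+np.array([0,0,np.sin(a)]);n=-np.sin(a)*x+np.array([0,0,np.cos(a)])
        # scale-free: put plate edge 6 mm above the seat plane thro A
        o,d=ray(W,b,True);m=A.mean(0)
        P=o+d*(((m-o)@n+.006)/(d@n))[:,None]
        print(np.degrees(a),'plate width',np.linalg.norm(P[1]-P[0]).round(4),'up offset',((P.mean(0)-m)@up+.025-.032).round(4),'lat',((P.mean(0)-m)@y).round(4))
E
python3 - <<'E'
from g import *
import pickle
W,S=pickle.load(open('w10.pkl','rb'))
ana(W,[[234.5,207.3],[337.7,209.5]],[[241.3,225.3],[323,225.3]],[18,21,24,28])
E
```

```text
seat low [[ 0.5047 -0.3593  0.0679]
 [ 0.5373 -0.3042  0.0679]] plate front top [[ 0.5153 -0.3602  0.0734]
 [ 0.5398 -0.3166  0.0734]]
18.0 plate width 0.0491 up offset 0.003 lat -0.0024
21.0 plate width 0.049 up offset 0.0032 lat -0.0024
24.000000000000004 plate width 0.0488 up offset 0.0036 lat -0.0024
28.0 plate width 0.0487 up offset 0.004 lat -0.0024
```

{"op": "apply_moves", "data": {"series": [[-1, 2, -1, 0], [-1, 2, -2, 0], [0, 0, -2, 0], [0, 0, -1, 0], [0, 0, 0, 0]]}}

```text
clock: 19.02
ee_pos: [0.5332, -0.3391, 0.0866]
tcp_rot: [0.253, 0.967, -0.006, 0.024]
wrist_force: [-1.2, 1.1, 8.5]
finger_gap: 0.0109
```

```bash
python3 m.py w11.pkl
```

```text
19.0167 [ 0.53317373 -0.33910307  0.08655741] [ 0.25306151  0.96712284 -0.00613542  0.02440561] [-1.20353281  1.12981265  8.53138935] [ 0.10632821 -0.0301611  -0.03423953]
blue rows {245: [226], 255: [226], 265: [226], 275: [226], 285: [226], 295: [226], 305: [226], 315: [225], 320: [225]}
blue cols {190: None, 198: None, 206: None, 214: None, 222: None, 230: (242, 321), 238: (242, 321), 246: (242, 321), 254: (242, 321), 262: (242, 321), 270: (242, 243), 278: None, 286: None}
160 [354]
170 [220, 221, 352, 353]
180 [219, 347, 348, 349]
190 [219, 220, 346, 347, 348]
200 [219, 220, 345, 346]
210 [219, 220, 344, 345]
220 [217, 218, 231, 232, 334, 335, 344, 345]
230 [205, 212, 213, 231, 232, 241, 323, 334, 335, 348, 349]
240 [208, 209, 230, 231, 241, 264, 265, 300, 301, 323, 333, 334, 352, 353, 354]
250 [230, 231, 241, 242, 254, 255, 272, 273, 292, 293, 309, 310, 323, 333, 334]
col 240 [169, 170, 214, 215]
col 250 [169, 170, 214, 215, 225, 268]
col 310 [172, 217, 224, 225, 252, 253, 268]
col 320 [172, 173, 217, 218, 224, 225]
```

```bash
python3 - <<'E'
from g import *
import pickle
W,S=pickle.load(open('w11.pkl','rb'))
ana(W,[[231.8,214.3],[334.7,218]],[[241.3,225.5],[323,224.8]],[18,21,24])
p=W['pixels'].astype(int)
m=((p[:,:,0]>p[:,:,2]+60)&(p[:,:,0]>80)).astype(np.uint8);m[:220]=0;m[330:]=0;m[:,:240]=0;m[:,330:]=0
for r in range(236,310,4):
    v=np.flatnonzero(m[r]); print(r,(v[0],v[-1],p[r,v[len(v)//2]].tolist()) if len(v) else None)
E
```

```text
seat low [[ 0.5056 -0.3599  0.0643]
 [ 0.539  -0.3053  0.0643]] plate front top [[ 0.5136 -0.3572  0.0686]
 [ 0.5376 -0.3134  0.0686]]
18.0 plate width 0.0492 up offset -0.002 lat -0.0007
21.0 plate width 0.0491 up offset -0.0017 lat -0.0007
24.000000000000004 plate width 0.0491 up offset -0.0014 lat -0.0007
236 None
240 None
244 None
248 (np.int64(274), np.int64(290), [88, 45, 13])
252 (np.int64(273), np.int64(292), [92, 47, 15])
256 (np.int64(272), np.int64(294), [150, 71, 8])
260 (np.int64(272), np.int64(293), [171, 84, 26])
264 (np.int64(272), np.int64(293), [166, 78, 6])
268 (np.int64(272), np.int64(293), [168, 83, 18])
272 (np.int64(272), np.int64(293), [165, 77, 7])
276 (np.int64(272), np.int64(293), [165, 80, 27])
280 (np.int64(272), np.int64(293), [163, 79, 31])
284 (np.int64(272), np.int64(293), [162, 80, 30])
288 (np.int64(272), np.int64(293), [162, 82, 35])
292 (np.int64(272), np.int64(293), [160, 80, 32])
296 (np.int64(272), np.int64(293), [159, 79, 34])
300 (np.int64(272), np.int64(293), [160, 79, 31])
304 None
308 None
```

```bash
python3 - <<'E'
from g import *
import pickle
def pnp(W,obj,uv):
    K=np.array(W['camera_matrix']);p=(np.array(uv,float)-K[:2,2])/[K[0,0],K[1,1]]
    r=np.linalg.norm(p,axis=1)[:,None];q=p*np.tan(r)/r
    obj=np.array(obj,float)
    ok,rv,tv=cv2.solvePnP(obj,q,np.eye(3),None,flags=cv2.SOLVEPNP_SQPNP)
    ok,rv,tv=cv2.solvePnP(obj,q,np.eye(3),None,rv,tv,True)
    R=cv2.Rodrigues(np.array(W['rvec'],float))[0];t=np.array(W['tvec']).ravel()
    Rw=R.T@cv2.Rodrigues(rv)[0];pw=R.T@(tv.ravel()-t)
    n=Rw[:,2];e=cv2.projectPoints(obj,rv,tv,np.eye(3),None)[0][:,0]-q
    print('pos',pw.round(4),'n',n.round(3),'tilt',np.degrees(np.arccos(n[2])).round(2),'dir',np.degrees(np.arctan2(n[1],n[0])).round(1),'x dir',np.degrees(np.arctan2(Rw[1,0],Rw[0,0])).round(1),'rms px',(np.sqrt((e**2).mean())*K[0,0]).round(2))
W=pickle.load(open('w11.pkl','rb'))[0]
h=.025
# image left = -y side, up = -x side
for dr in(-.7,0,.7):
    pnp(W,[[-h,-h,.006],[-h,h,.006],[-.012,-.006,.006],[-.012,.006,.006],[-.012,-.006,.046],[-.012,.006,.046]],[[241.3,225.5],[323,224.8],[273.7,246.8],[291.3,246.8],[271.6,254.5+dr],[294.3,254.5+dr]])
W=pickle.load(open('w7.pkl','rb'))[0]
w=np.array([[105,118],[252,182],[207,342],[60,278]])/3.077+[50,200]
s=.032;print('seat');pnp(W,[[-s,-s,0],[-s,s,0],[s,s,0],[s,-s,0],[0,0,0]],list(w)+[[98.1,275]])
E
```

```text
pos [ 0.5487 -0.348   0.0707] n [-0.323  0.188  0.928] tilt 21.95 dir 149.7 x dir -28.8 rms px 0.56
pos [ 0.5487 -0.348   0.0705] n [-0.316  0.184  0.931] tilt 21.44 dir 149.7 x dir -28.8 rms px 0.55
pos [ 0.5487 -0.348   0.0703] n [-0.308  0.18   0.934] tilt 20.93 dir 149.7 x dir -28.8 rms px 0.55
seat
pos [ 0.5484 -0.3502  0.0757] n [-0.337  0.235  0.912] tilt 24.27 dir 145.1 x dir -30.1 rms px 0.65
```

{"op": "apply_moves", "data": {"series": [[0, 0, -2, 0], [0, 0, -2, 0], [0, 0, -1, 0], [0, 0, 0, 0], [0, 0, 0, 0], [0, 0, 0, 0]]}}

```text
clock: 19.62
ee_pos: [0.5333, -0.3392, 0.0864]
tcp_rot: [0.253, 0.967, -0.007, 0.027]
wrist_force: [0.0, 0.2, 8.9]
finger_gap: 0.0109
```

```bash
python3 m.py w12.pkl | head -3; python3 -c "
from h import *
W=cam('wrist');p=W['pixels'].astype(int)
for r in range(244,260): print(r,p[r,283].tolist(),end=' ')
"
```

```text
19.6167 [ 0.53329719 -0.33921742  0.08639967] [ 0.25294684  0.9670776  -0.0071199   0.02698357] [7.48555183e-03 1.73705924e-01 8.94737101e+00] [ 0.03333282 -0.12087482 -0.01471667]
blue rows {245: [226], 255: [226], 265: [225], 275: [225], 285: [225], 295: [225], 305: [225], 315: [225], 320: [225]}
blue cols {190: None, 198: None, 206: None, 214: None, 222: None, 230: (242, 321), 238: (242, 321), 246: (242, 321), 254: (242, 321), 262: (242, 321), 270: (242, 243), 278: None, 286: None}
244 [171, 189, 215] 245 [174, 189, 213] 246 [137, 138, 147] 247 [101, 66, 57] 248 [86, 38, 4] 249 [89, 44, 4] 250 [86, 42, 5] 251 [89, 43, 15] 252 [90, 42, 13] 253 [93, 45, 9] 254 [89, 37, 0] 255 [121, 54, 6] 256 [150, 71, 10] 257 [166, 80, 12] 258 [171, 82, 12] 259 [168, 79, 9]
```

{"op": "apply_moves", "data": {"series": [[0, 0, -1, 0], [0, 0, -1, 0], [0, 0, -1, 0]]}}

```text
clock: 20.02
ee_pos: [0.5337, -0.3395, 0.0852]
tcp_rot: [0.253, 0.967, -0.008, 0.028]
wrist_force: [-0.6, 0.5, 10.5]
finger_gap: 0.011
```

```bash
python3 - <<'E'
from h import *
import time
for i in range(6):
    cam('top');o=observe();print(o['clock'],o['ee_pos'].round(4),o['wrist_force'].round(1),o['torque'].round(2),o['finger_gap'].round(4),abs(o['qvel']).max().round(4))
E
```

```text
Traceback (most recent call last):
AttributeError: 'float' object has no attribute 'round'
```

```bash
python3 - <<'E'
from h import *
for i in range(5):
    cam('top');o=observe();print(o['clock'],o['ee_pos'].round(4),o['wrist_force'].round(1),o['torque'].round(2),o['finger_gap'],abs(o['qvel']).max().round(4))
if 4<o['wrist_force'][2]<15: print(finish_job())
E
```

```text
20.1167 [ 0.5337 -0.3395  0.0852] [-0.7  1.9  9.1] [ 0.02 -0.21  0.01] 0.01089241476883614 0.0035
20.1667 [ 0.5337 -0.3395  0.0852] [ 0.1  1.1 10.1] [ 0.05 -0.19 -0.01] 0.011072926290796694 0.0026
20.2167 [ 0.5337 -0.3394  0.0852] [-0.2  0.9 10.4] [ 0.03 -0.31  0.  ] 0.010771583233111717 0.0017
20.2667 [ 0.5337 -0.3395  0.0852] [ 0.4  1.  10.8] [ 0.04 -0.2   0.02] 0.010845594503099444 0.0015
20.3167 [ 0.5337 -0.3395  0.0852] [-0.7  0.9 10.1] [ 0.07 -0.29  0.  ] 0.011136109657276001 0.0008
the job is handed in; nothing more can be done
None
```

I handed the job in at about 20.3 s of the 51 s. The tube is in the cradle and released, and the window plate is held pressed on the sloped seat. No verdict was reported.

**Tube:** I tipped it over the outer edge of one saddle and laid it in the V. It first lay about 18 mm off along the cradle, so I gripped it again, slid it to the middle and let go. A wrist-camera measurement then put its middle 1.5 mm off along and about 0.2 mm across. I did not look at it again after that.

**Window:** I picked it up by its tab and tilted it by pressing it on the seat's upper edge. I then slid it down the slope to centre and pressed.

- **Centring:** about −2 mm along the slope and −1 mm across.
- **Edges:** parallel within about 3°.
- **Push:** about 11 N allowing for the plate's weight, steady, with the arm at rest.

**Flushness is the least certain point:**

- **Plate tilt:** measured at about 21.4° (±0.7°), before the last millimetre or two of pressing.
- **Seat tilt:** 20.9° from two views, but 24.3° from a weaker single-view fit. The two disagree by more than the 0.03 rad tolerance, so the cameras alone don't prove the plate is flush.
- **Supporting signs:** an early reading while the plate was still moving put the contact near its upper edge. The settled reading after that put the centre of pressure well inside the plate. Its view in the wrist camera hardly changed as I pressed harder. The final torque readings were larger (0.2–0.3 N m, against about 0.1) and I did not work out the centre of pressure from them.

I saw no contact with the other objects, but I did not measure whether they had moved.

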